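# Weigh an objective case on a two-pan balance

## Task

Weigh the objective case on the two-pan balance: leave it on its pan and stand the 100 g and the 50 g brass weights upright on the empty pan, so that the beam comes level. The heaviest, 200 g weight stays off the balance.

Things in the scene. Friction and masses are not known exactly. Their poses are not given: they have to be found in the camera images.
- weight_100: the middle-sized of three loose brass weights standing on the table: 100 g, a cylinder 26 mm across and 24 mm high with a small knob on top (15 mm across), 36 mm high in all; origin at the centre of its underside, z up. The largest one (34 mm across, 44 mm high, 200 g) is not needed.
- weight_50: the smallest of the three brass weights: 50 g, a cylinder 20 mm across and 18 mm high with a knob on top (12 mm across), 30 mm high in all; origin at the centre of its underside, z up
- weight_pan (a point): centre of the upper face of the balance's empty steel pan, the right and higher one: 95 mm above the table at the start, 82 when level. Flat, 120 mm across, low thin rim; stays level as it sinks. y axis: along the beam to the case's pan, 220 mm away; x crosswise, away from the robot. Midway stands a scale plate, top 143 mm above the table. Where a weight stands on the pan does not matter.
- objective_case: screw case with a spare objective, black below and frosted clear above, 36 mm across, 59 mm high, about 150 g (within 3 %), standing on the other, lower pan; origin at the centre of its underside. To the left of the balance stands a tall microscope (about x 0.45 to 0.85, y 0.13 to 0.45 m): swing the arm round in front of it.
- beam (a joint): tilt of the balance beam in rad: 0 as at the start, on the stop with the case's pan down; 0.12 when the beam is level; 0.24 on the other stop with the weights' pan down. It leaves its stop only when the load on the empty pan comes within about 30 g of the case's weight, and settles in about a second.
There are look-alikes about, which are no part of the job. What is shaped like the weight_50 but pink or purple is not meant.

How it is judged:
By the outcome, as a careful person would: the job done as asked, in the order asked, and still so for the second after the job is handed in, with the robot touching nothing.
It also fails if it takes over 61 s, if anything falls off the work surface, if the arm or the gripper's body presses on something with over 40 N, if the wrist force passes 120 N, or if a joint passes its speed limit or range.

## Robot

A 7-joint arm with a two-finger parallel gripper is mounted at the origin on a cart in front of the work surface, level with it; the furniture and walls round the work are solid. World frame = base frame: x ahead of the robot, y to its left, z up, the work surface at z = 0. Lengths are in m, angles in rad, forces in N, time in s.
With the tool pointing down it reaches from about 0.375 to 0.925 m from the base axis. Payload 3.1 kg.
Tool frame: the origin (TCP) lies between the finger pads; the fingertips stand 19 mm ahead of it and the grasp point (between the pads) is the TCP; z points along the fingers, y is the line along which they close (so a half turn about z gives the same grasp; the last joint's range is limited). The gripper opens to 85 mm and grips with 20 to 120 N. Pads are 22 mm wide; open, the fingers measure 114 mm over their backs; the gripper's body (76 mm by 85 mm) begins 54 mm behind the grasp point. The pads swing forward as they close: fully open they stand 13 mm farther back than shut.
Start: joints at [-1.198, 0.383, 0.044, 1.598, -0.018, 1.161, -0.05], TCP at [0.295, 0.579, 0.25] pointing down, gripper open.
Joint ranges: [-2.61, 2.61], [-0.41, 2.15], [-1.48, 1.57], [0, 2.5], [-1.57, 4.71], [0.05, 1.97], [-2.85, 2.85]. Speed limits (rad/s): [2.79, 2.79, 3.14, 3.14, 3.14, 3.14, 3.14].

## Interface

Orientations are given as a unit quaternion [x, y, z, w].
In Python, from bench import move_ptp, movel, move_j, move_gripper, pause, inverse_kinematics, read_camera, camera_params, MotionError, sign_off, look_for, tip_of, read_time_s, read_qpos, read_joint_vel, read_effort, read_eef_pos, read_tcp_rot, read_ft_force, read_ft_torque, read_finger_gap, read_grasp_force gives the robot as it stands. Calls block until the motion is done:
- move_ptp(position, orientation): joint-space move of the TCP to a pose.
- movel(position, orientation=None, speed=0.15): straight line of the TCP; orientation=None keeps the orientation; speed is the mean speed in m/s.
- move_j(angles): joint-space move.
- move_gripper(opening, effort=None): finger opening in m; effort is the grip in N (None keeps the last); returns when the fingers have stopped.
- pause(seconds).
- inverse_kinematics(position, orientation): joint angles nearest the present ones, or None.
- read_camera(name): name is "scene" or "top"; returns the picture (480x640x3 uint8, red, green, blue); there is no depth.
- camera_params(name): a dict with "K" (3x3 intrinsics, pixels), "dist_coeffs" ([k1, k2, p1, p2, k3] as OpenCV has them; the pictures are not rectified), "camera_from_world" (4x4, takes a point from world to camera coordinates). Camera axes: x right, y down, z forward; pixel columns grow to the right and rows downward; lengths in m; the calibration is good to about 2 mm. A picture is of the moment at which its call begins. camera_params takes no time and is no camera call.
A pose or a line that the arm cannot do raises MotionError and nothing moves.
- sign_off(): hands the job in; it is judged then, once.
Trained networks look in the newest picture that a camera, given by its name, has taken for a name from the list of things; names that differ only in an ending like _2 or _b are one class to them, and where a whole thing is asked for, a point or a joint stands for the part that bears it (a point fixed in the world has none). Each returns a list of dicts, best first, with "confidence" (0 to 1); they miss things now and then, are a little off and sometimes report something else, mostly with a low value. They report only what shows in the picture. A call takes as long as a camera call. They do not tell look-alikes from the thing itself.
- look_for(camera, name): "at" ([column, row] in pixels, amid what is visible of it).
- tip_of(camera, name): "at" ([column, row] in pixels: a listed point, or the origin of a listed thing).
Readings, each from a call of its own:
- read_time_s(): time.
- read_qpos(): joint angles.
- read_joint_vel(): joint speeds.
- read_effort(): joint torques, N m.
- read_eef_pos(): TCP position.
- read_tcp_rot(): TCP orientation.
- read_ft_force(): force on the tool from outside, world axes, zero at the start.
- read_ft_torque(): the same for the moment, N m.
- read_finger_gap(): finger opening in m.
- read_grasp_force(): force on a finger pad.
Only numpy, scipy, OpenCV 4.12 (cv2) and the standard library are available. Lean on these libraries where they do the work, as an engineer would, in place of code of your own. Each camera call takes 0.05 s, during which the arm holds its last target. There are 200 camera calls.

## Working session

There is one attempt and no reset: what is moved stays moved. The work goes in short steps, each a Python script; the robot and the scene stay as the last script left them, time stands still between calls to the robot, and variables do not carry over. Pictures are saved under pics/ and viewed, at most 10 in all, crops included, and the job is handed in when it is done.

```bash
mkdir -p pics; cat > h.py <<'E'
from bench import *
import numpy as np, cv2
def ray(cam,px,z):
    p=camera_params(cam);K=np.array(p["K"],float);d=np.array(p["dist_coeffs"],float);T=np.array(p["camera_from_world"],float)
    u=cv2.undistortPoints(np.array([[px]],float),K,d)[0,0]
    R,t=T[:3,:3],T[:3,3];c=-R.T@t;v=R.T@np.array([u[0],u[1],1]);return c+v*(z-c[2])/v[2]
def save(cam,name):
    im=read_camera(cam);cv2.imwrite(f"pics/{name}.png",im[:,:,::-1]);return im
E
python3 - <<'E'
from h import *
for c in("scene","top"):
    save(c,c+"0")
    T=np.array(camera_params(c)["camera_from_world"]);print(c,(-T[:3,:3].T@T[:3,3]).round(3))
    for n,z in(("weight_100",0),("weight_50",0),("weight_pan",.095),("objective_case",.069)):
        for f in (look_for,tip_of):
            print(c,n,f.__name__,[(np.round(r["at"]).tolist(),round(r["confidence"],2),ray(c,r["at"],z).round(3).tolist()) for r in f(c,n)[:5]])
print(read_time_s(),read_tcp_rot(),read_eef_pos())
E
```

```text
scene [-0.033  0.365  0.541]
scene weight_100 call [([268.0, 339.0], 0.79, [0.486, -0.014, 0.0]), ([261.0, 374.0], 0.77, [0.435, 0.038, 0.0]), ([346.0, 313.0], 0.75, [0.45, -0.14, 0.0]), ([316.0, 342.0], 0.71, [0.433, -0.061, 0.0]), ([402.0, 258.0], 0.43, [0.494, -0.323, 0.0])]
scene weight_100 call [([317.0, 350.0], 0.84, [0.421, -0.05, 0.0]), ([262.0, 384.0], 0.72, [0.42, 0.048, 0.0]), ([268.0, 344.0], 0.67, [0.478, -0.008, 0.0]), ([345.0, 317.0], 0.54, [0.445, -0.13, 0.0]), ([401.0, 262.0], 0.49, [0.486, -0.31, 0.0])]
scene weight_50 call [([268.0, 339.0], 0.79, [0.486, -0.014, 0.0]), ([261.0, 374.0], 0.77, [0.435, 0.038, 0.0]), ([346.0, 313.0], 0.75, [0.45, -0.14, 0.0]), ([316.0, 342.0], 0.71, [0.433, -0.061, 0.0]), ([402.0, 258.0], 0.43, [0.494, -0.323, 0.0])]
scene weight_50 call [([317.0, 350.0], 0.84, [0.421, -0.05, 0.0]), ([262.0, 384.0], 0.72, [0.42, 0.048, 0.0]), ([268.0, 344.0], 0.67, [0.478, -0.008, 0.0]), ([345.0, 317.0], 0.54, [0.445, -0.13, 0.0]), ([401.0, 262.0], 0.49, [0.486, -0.31, 0.0])]
scene weight_pan call [([334.0, 215.0], 0.79, [0.563, -0.222, 0.095]), ([345.
[... 690 characters left out ...]
 [0.473, -0.003, 0.0]), ([217.0, 298.0], 0.6, [0.423, 0.041, 0.0])]
top weight_50 call [([315.0, 287.0], 0.59, [0.441, -0.126, 0.0]), ([423.0, 267.0], 0.59, [0.476, -0.313, 0.0]), ([217.0, 298.0], 0.58, [0.423, 0.04, 0.0]), ([247.0, 267.0], 0.45, [0.476, -0.01, 0.0])]
top weight_pan call [([375.0, 204.0], 0.92, [0.57, -0.22, 0.095])]
top weight_pan call [([376.0, 205.0], 0.57, [0.567, -0.222, 0.095])]
top objective_case call [([232.0, 189.0], 0.81, [0.598, 0.008, 0.069]), ([314.0, 287.0], 0.55, [0.441, -0.125, 0.069])]
top objective_case call [([237.0, 192.0], 0.59, [0.592, -0.0, 0.069])]
0.9 [ 2.33199575e-01  9.72428896e-01 -8.27490396e-06  3.40140980e-06] [0.29483858 0.57929315 0.25027796]
```

View pics/scene0.png

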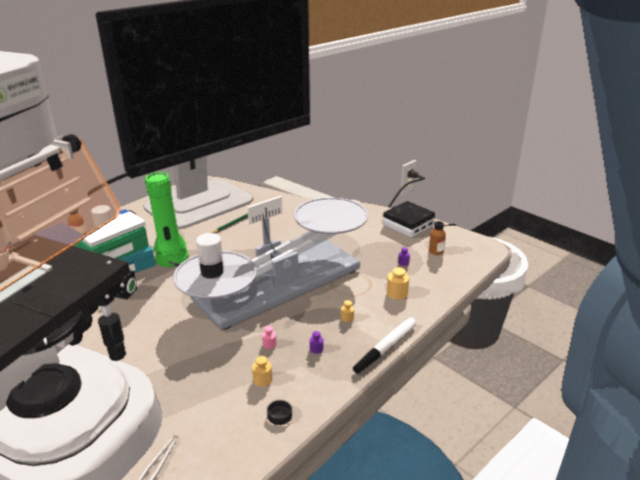

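View pics/top0.png

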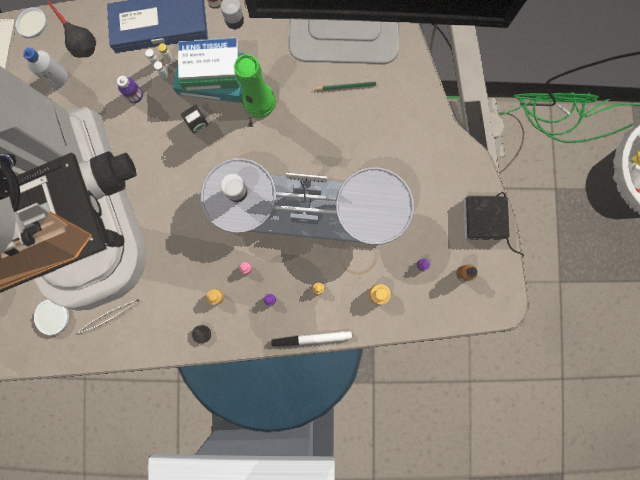

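The scene view shows three brass weights: middle at (262,372), small at (347,312), large at (398,284). The look-alikes are pink at (268,338) and purple at (316,342) and (404,258). In the top view the brass ones are at (215,297), (319,288) and (381,294). I'll segment them and confirm in an enlarged crop.

```bash
python3 - <<'E'
from h import *
out=[]
for c,zs in(("top",(.018,)),("scene",(.018,))):
    im=cv2.imread(f"pics/{c}0.png");hsv=cv2.cvtColor(im,cv2.COLOR_BGR2HSV)
    m=cv2.inRange(hsv,(12,120,130),(28,255,255))
    n,l,s,ce=cv2.connectedComponentsWithStats(m)
    for i in range(1,n):
        if s[i,4]>25 and ce[i][1]>220: print(c,s[i],ce[i].round(1),ray(c,ce[i],.018).round(4))
    y0,x0=(240,190) if c=="top" else (240,230)
    out.append(cv2.resize(im[y0:y0+(80 if c=="top" else 150),x0:x0+(250 if c=="top" else 200)],None,fx=3 if c=="top" else 2.2,fy=3 if c=="top" else 2.2,interpolation=cv2.INTER_CUBIC))
w=max(o.shape[1] for o in out)
cv2.imwrite("pics/crop.png",np.vstack([cv2.copyMakeBorder(o,0,0,0,w-o.shape[1],cv2.BORDER_CONSTANT) for o in out]))
# pan: circle fit
im=cv2.imread("pics/top0.png",0)
print(cv2.HoughCircles(im,cv2.HOUGH_GRADIENT,1,60,param1=120,param2=25,minRadius=32,maxRadius=44))
E
```

```text
top [  0 211  92  78 373] [ 44.9 259.6] [0.485  0.3423 0.018 ]
top [313 283  11  11  99] [317.9 287.9] [ 0.4398 -0.1315  0.018 ]
top [369 284  22  20 328] [379.5 293.9] [ 0.4299 -0.2346  0.018 ]
top [207 290  16  14 190] [214.5 296.3] [0.425  0.0419 0.018 ]
scene [ 34 225  68  44 155] [ 64.5 248.3] [0.9092 0.1102 0.018 ]
scene [431 229  14   8  82] [436.9 232.8] [ 0.4881 -0.4114  0.018 ]
scene [387 272  22  27 460] [397.4 285.8] [ 0.4285 -0.2308  0.018 ]
scene [341 302  13  20 200] [346.7 312.2] [ 0.4357 -0.1247  0.018 ]
scene [253 356  19  30 430] [261.8 372.2] [0.4219 0.0455 0.018 ]
[[[372.5 206.5  36.6]
  [240.5 196.5  36.5]]]
```

View pics/crop.png

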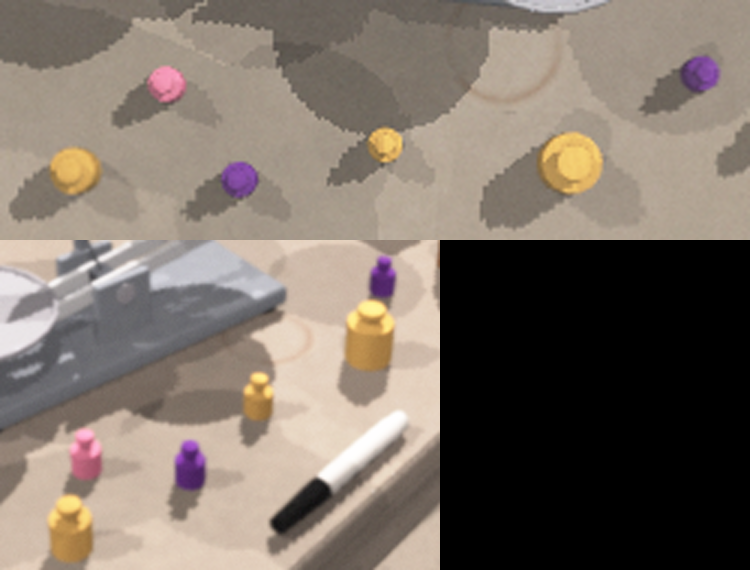

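The crop confirms it: the brass weights are distinct from the pink and purple look-alikes. In the top view weight_100 is the middle brass one at (215,297) and weight_50 the smallest brass one at (319,288); the large one at (380,294) stays. I'll swing round in front of the microscope and take one look above weight_100.

```bash
python3 - <<'E'
from h import *
q=[0,1,0,0]; q0=read_tcp_rot()
movel([0.275,0.30,0.25],q0,0.3)
print(read_time_s())
for p in([.4235,.0425,.12],[.4385,-.129,.023],[.593,-.222,.118],[.543,-.222,.118]):
    for Q in([0,1,0,0],[1,0,0,0]):
        j=inverse_kinematics(p,Q);print(p,Q,None if j is None else np.round(j,2))
move_ptp([.4235,.0425,.12],q); move_gripper(.05,30)
print(read_time_s(),read_eef_pos(),read_ft_force())
a=save("top","t1");b=save("scene","s1")
cv2.imwrite("pics/c1.png",np.hstack([cv2.resize(a[200:360,130:290],(400,400)),cv2.resize(b[260:420,180:340],(400,400))])[:,:,::-1])
E
```

```text
1.9833
[0.4235, 0.0425, 0.12] [0, 1, 0, 0] [-0.78  0.15  0.62  2.25 -0.13  0.77  1.5 ]
[0.4235, 0.0425, 0.12] [1, 0, 0, 0] [-0.58  0.14  0.41  2.24 -0.08  0.77 -1.69]
[0.4385, -0.129, 0.023] [0, 1, 0, 0] [-0.39  0.47  0.67  2.22 -0.52  0.61  2.23]
[0.4385, -0.129, 0.023] [1, 0, 0, 0] [-0.25  0.43  0.5   2.21 -0.37  0.58 -1.04]
[0.593, -0.222, 0.118] [0, 1, 0, 0] [-0.37  0.67  0.9   1.77 -0.62  1.01  2.34]
[0.593, -0.222, 0.118] [1, 0, 0, 0] [-0.31  0.63  0.81  1.77 -0.54  0.98 -0.86]
[0.543, -0.222, 0.118] [0, 1, 0, 0] [-0.45  0.63  1.    1.89 -0.64  0.98  2.41]
[0.543, -0.222, 0.118] [1, 0, 0, 0] [-0.27  0.51  0.74  1.89 -0.43  0.91 -0.9 ]
3.6583 [0.42352359 0.04286298 0.12012839] [-0.5164736   0.04245815  0.18715015]
```

View pics/c1.png

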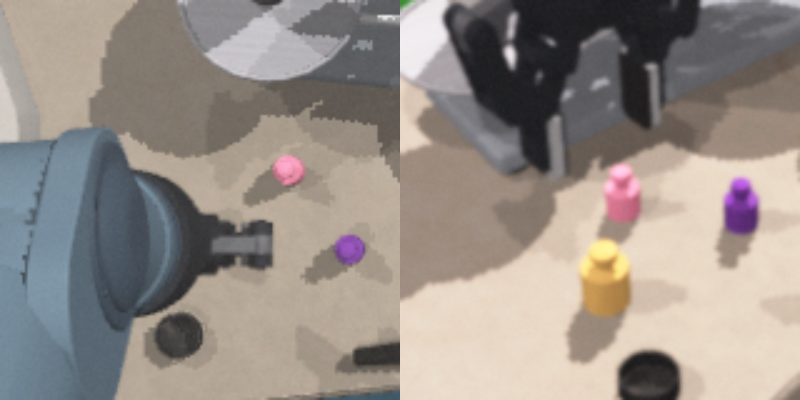

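The crop shows the gripper above weight_100 (brass, scene crop (605,280)), with pads either side and the pink and purple look-alikes clear of the fingers. Next I'll grasp it and place it on the far half of the pan.

```bash
python3 - <<'E'
from h import *
movel([.4235,.0425,.023],None,.15); print(read_ft_force())
move_gripper(.0,30); pause(.1)
print(read_finger_gap(),read_grasp_force(),read_ft_force())
movel([.4235,.0425,.20],None,.2); print(read_finger_gap(),read_ft_force())
movel([.593,-.224,.20],None,.2); print(read_time_s(),read_finger_gap())
movel([.593,-.224,.135],None,.12)
a=save("top","t2");b=save("scene","s2")
cv2.imwrite("pics/c2.png",np.hstack([cv2.resize(a[140:300,290:450],(400,400)),cv2.resize(b[130:290,230:390],(400,400))])[:,:,::-1])
E
```

```text
[1.19829524 0.9634516  0.51849713]
0.024611553439975207 29.58250631490955 [-0.35438837 -0.09161683  6.31441272]
0.024182886503105544 [ 0.32831314 -0.34704434 -0.71930874]
7.7583 0.024285883307087502
```

View pics/c2.png

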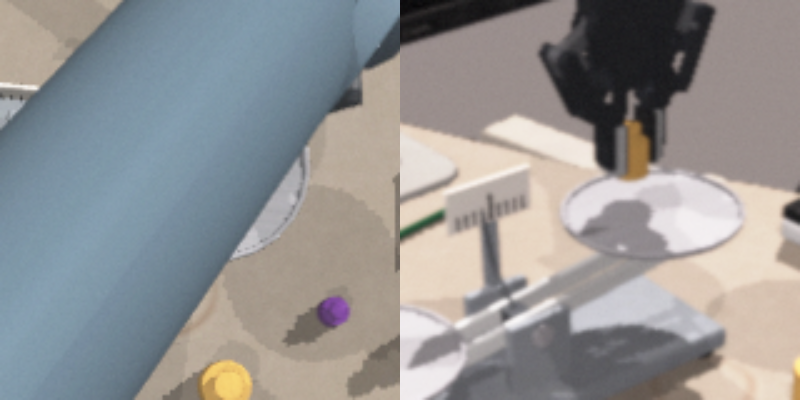

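The weight is held upright above the far half of the pan (scene crop (632,150)). I'll lower it and release.

```bash
python3 - <<'E'
from h import *
movel([.593,-.224,.119],None,.06); print(read_ft_force(),read_eef_pos())
move_gripper(.045); print(read_ft_force())
movel([.593,-.224,.20],None,.15)
move_ptp([.4385,-.129,.12],[0,1,0,0]); print(read_time_s(),read_finger_gap())
a=save("top","t3");b=save("scene","s3")
cv2.imwrite("pics/c3.png",np.hstack([cv2.resize(a[140:300,270:430],(400,400)),cv2.resize(b[170:330,240:400],(400,400))])[:,:,::-1])
E
```

```text
[0.26940733 0.62917759 0.28238195] [ 0.59252452 -0.22359897  0.11844262]
[-0.06936975 -0.45897332  0.04505777]
10.8 0.04485911146498045
```

View pics/c3.png

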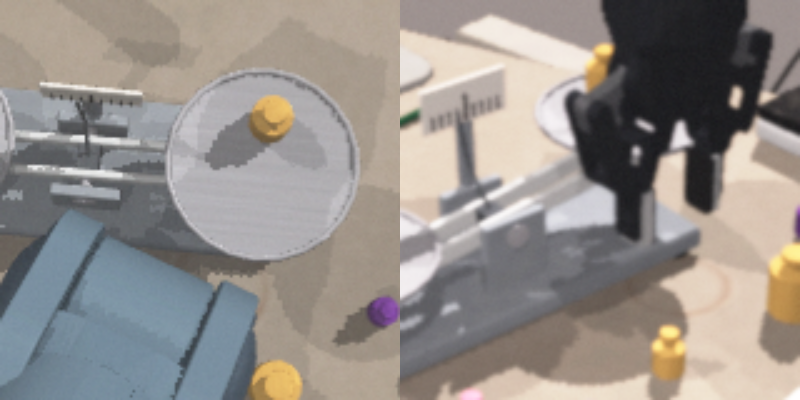

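weight_100 stands upright on the far half of the pan (top crop (272,117)) and the gripper is above weight_50. Next is weight_50.

```bash
python3 - <<'E'
from h import *
movel([.4385,-.129,.023],None,.15); print(read_ft_force())
move_gripper(.0,25); pause(.1)
print(read_finger_gap(),read_grasp_force(),read_ft_force())
movel([.4385,-.129,.19],None,.2); print(read_finger_gap(),read_ft_force())
if read_finger_gap()>.015:
    movel([.545,-.224,.19],None,.2); movel([.545,-.224,.135],None,.12)
print(read_time_s(),read_finger_gap())
b=save("scene","s4")
cv2.imwrite("pics/c4.png",cv2.resize(b[130:330,230:430],(600,600))[:,:,::-1])
E
```

```text
[-0.22364718  0.32161156  0.20914043]
0.018677540303654153 24.5651415316388 [-1.44522318 -0.08590075  7.08160331]
0.018731382208221174 [ 0.1338992   0.46987759 -0.45804534]
14.6 0.018639656905308423
```

View pics/c4.png

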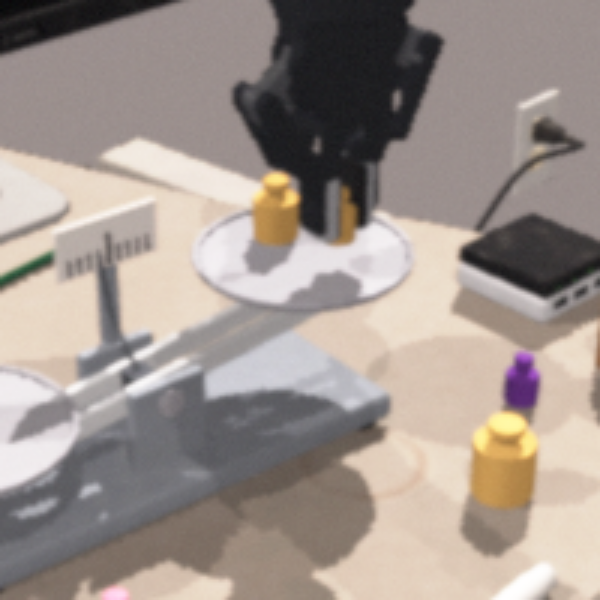

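weight_50 is held upright above the near half of the pan (crop (343,215)), clear of weight_100. I'll lower, release, back off and check the beam.

```bash
python3 - <<'E'
from h import *
movel([.545,-.224,.1185],None,.05); print(read_ft_force())
move_gripper(.04); print(read_ft_force())
pause(1.0)
movel([.545,-.224,.22],None,.12)
move_ptp([.42,-.02,.25],[0,1,0,0]); pause(1.5); print(read_time_s())
a=save("top","t5");pause(.5);b=save("scene","s5")
print(np.array(look_for("top","weight_pan")[0]["at"]))
cv2.imwrite("pics/c5.png",np.hstack([cv2.resize(a[120:320,250:450],(400,400)),cv2.resize(b[170:330,180:340],(400,400))])[:,:,::-1])
cv2.imwrite("pics/s5c.png",cv2.resize(b[160:330,160:400],(800,567))[:,:,::-1])
E
```

```text
[-0.25263408 -0.0129782  -0.70467355]
[ 0.24569307 -0.84827818 -0.5070185 ]
19.925
[369.9 206.6]
```

View pics/c5.png

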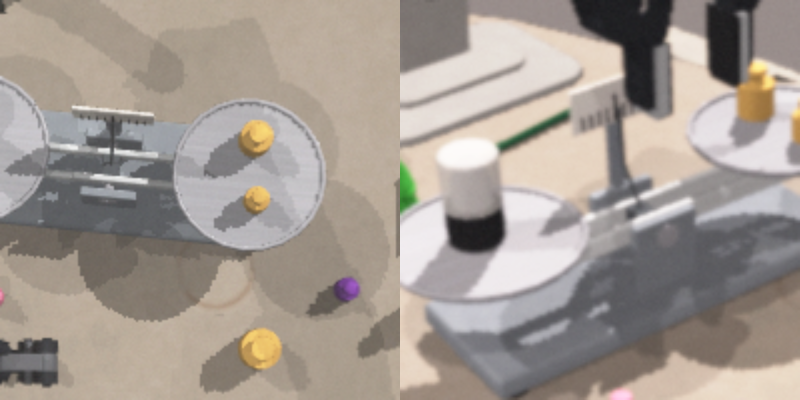

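View pics/s5c.png

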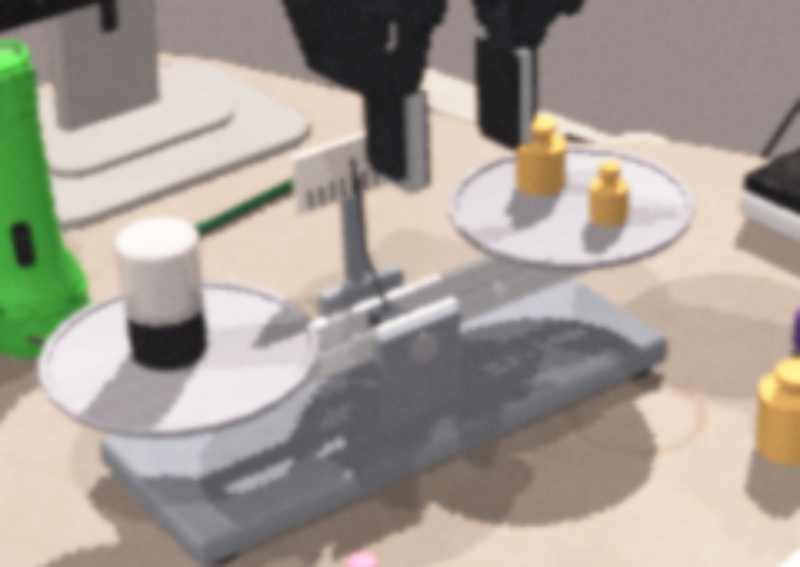

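Both weights stand upright on the pan, with the 200 g weight still on the table. In the scene picture the weights' pan sank about 7 px and the case's pan rose about 8 px. That matches the ~13 mm expected for level (either stop would show 0 or ~14 px), and the needle sits mid-scale. The arm is clear of everything.

```bash
python3 -c "
from bench import *
print(sign_off(),read_time_s())"
```

```text
the job is handed in; nothing more can be done
the job is handed in; nothing more can be done
```

The job is handed in: the 100 g and 50 g weights stand upright on the pan opposite the objective case, the beam looked level in the last picture (at about 20 s), and the 200 g weight is still on the table.

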